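# Sweep the loose bolts into the parts pen

### The job

Clear the counter: use the fingertips to sweep the three hex bolts that stand on their heads across the counter through the open mouth of the low wooden parts pen, until every bolt is fully inside it. Slide them along the counter without lifting any or knocking any over, and leave the heel lift, toe cleat, ratchet handle and canister where they are.

Things in the scene. Friction and masses are not known exactly. Their poses are not given: they have to be found in the camera images.
- pen: Fixed three-sided beech fence on the zinc counter, no floor: walls 20 mm high, 10 mm thick; inside 170 mm wide (own y -85 to +85 mm) and 100 mm deep (own x from 0 at the mouth to 100 mm at the back wall). The open mouth looks roughly towards the robot. Origin: middle of the mouth line, on the counter; x points inwards from the mouth, y to the left wall, z up.
- bolt_a: Stainless hex bolt standing upright on its head, shank up: hexagonal head 22 mm across flats, 25.4 mm across corners, 9 mm high on the counter, then a round shank 14 mm in diameter up to 39 mm; about 70 g (varies). Origin: centre of the head's underside on the counter; z up along the shank.
- bolt_b: Stainless hex bolt standing upright on its head, shank up: hexagonal head 22 mm across flats, 25.4 mm across corners, 9 mm high on the counter, then a round shank 14 mm in diameter up to 39 mm; about 70 g (varies). Origin: centre of the head's underside on the counter; z up along the shank.
- bolt_c: Stainless hex bolt standing upright on its head, shank up: hexagonal head 22 mm across flats, 25.4 mm across corners, 9 mm high on the counter, then a round shank 14 mm in diameter up to 39 mm; about 70 g (varies). Origin: centre of the head's underside on the counter; z up along the shank.
- heel_lift: Bystander: loose red steel heel lift (ski binding part), a channel 62 x 42 mm and 34 mm high. Origin: centre of its underside.
- toe_cleat: Bystander: loose grey nylon toe cleat, stepped block 50 x 46 mm and 25 mm high. Origin: centre of its underside.
- ratchet: Bystander: loose chrome ratchet handle lying on the counter, 187 mm long along its own x (from -95 mm at the grip to +92 mm at the round head), 34 mm wide at the head, 34 mm high at the drive square. Origin: near the middle of its length, on the counter.
- canister: Bystander: loose green tin canister with a knurled steel lid, 80 mm in diameter and 90 mm high, upright. Origin: centre of its underside.

How it is judged:
By the outcome, as a careful person would: the job done as asked, in the order asked, and still so for the second after the job is handed in, with the robot touching nothing.
It also fails if it takes over 67 s, if anything falls off the work surface, if the arm or the gripper's body presses on something with over 40 N, if the wrist force passes 120 N, or if a joint passes its speed limit or range.

### The arm

A 6-joint arm with a two-finger parallel gripper is mounted at the origin on the work surface. World frame = base frame: x ahead of the robot, y to its left, z up, the work surface at z = 0. Lengths are in mm, angles in rad, forces in N, time in s.
With the tool pointing down it reaches from about 300 to 850 mm from the base axis. Payload 5.4 kg.
Tool frame: the origin (TCP) lies midway between the tips of the shut fingers; the grasp point (between the pads) lies 19 mm behind it; z points along the fingers, y is the line along which they close (so a half turn about z gives the same grasp; the last joint's range is limited). The gripper opens to 85 mm and grips with 20 to 120 N. Pads are 22 mm wide; open, the fingers measure 114 mm over their backs; the gripper's body (76 mm by 85 mm) begins 54 mm behind the grasp point. The pads swing forward as they close: fully open they stand 13 mm farther back than shut.
Start: joints at [-1.418, 0.158, 1.597, -0, 1.386, -0.21], TCP at [204.039, -537.563, 205.799] pointing down, gripper open.
Joint ranges: [-2.91, 2.91], [-0.94, 2.29], [0.18, 2.7], [-1.29, 4.43], [0.17, 2.64], [-3, 3]. Speed limits (rad/s): [2.57, 2.57, 3.14, 3.14, 3.14, 3.14].

### API

Orientations are given as a unit quaternion [x, y, z, w].
In Python, from bench import monitor, viewer, ticket gives the robot as it stands.
- The arm moves only by the tool step_arm, never from a script. Its argument "series" is a list of rows, each a list of 3 entries, a list of its own where there are three numbers: the shift along the tool's x, y, z normalised to -1 to 1, where 1 is 0.3 m, then the turn, a rotation vector about the tool's x, y, z normalised to -1 to 1, where 1 is 90 degrees, then the opening, from 0 (shut) to 1 (fully open). In form: [[[tx, ty, tz], [ax, ay, az], grip], ...]. A call has 1 to 20 rows; each row is the pose to reach, as a shift and turn from the pose commanded when the call began, along the tool's axes at that moment; what a row does not reach only later rows make up. A row lasts 1/10 s, in which the tool goes at most 50 mm and 8.59 degrees, less where a joint would pass 70% of its speed; a pose out of reach is approached as far as the arm can. A call with a number of a shift or a turn outside -1 to 1 is refused whole. A call with a gripper value outside its range is refused whole. The fingers move at their own pace and stop on an object; "squeeze" is the grip in N (left out, the last holds). Time passes only in rows, so rows that repeat a pose let the fingers close. It gives the time, the measured TCP pose, the force, the opening and the grip force at its end, in the units of the state.
- monitor.observe(): the state, without advancing time (a new reading comes with each control period).
- viewer.camera(name): name is "scene" or "top" or "wrist"; returns a dict with "pixels" (400x640x3 uint8, red, green, blue), "range_z" (400x640 float32, mm along the optical axis (not along the pixel's ray), 0 where there is no reading), "intrinsics" (3x3 intrinsics, pixels), "rvec" (rotation vector, rad) and "tvec" (3), from world to camera coordinates, as OpenCV has them. Camera axes: x right, y down, z forward; pixel columns grow to the right and rows downward; lengths in mm; the calibration is good to about 2 mm. A picture is of the moment at which its call begins.
- ticket.finish_job(): hands the job in; it is judged then, once.
The state is a dict: "clock": time; "q": joint angles; "joint_velocities": joint speeds; "tau": joint torques, N m; "eef_pos": TCP position; "orientation": TCP orientation; "contact_force": force on the tool from outside, world axes, zero at the start; "moment": the same for the moment, N m; "grip_width": finger opening in mm; "grasp_force": force on a finger pad.
Only numpy, scipy, OpenCV 4.12 (cv2) and the standard library are available. Lean on these libraries where they do the work, as an engineer would, in place of code of your own. Each camera call takes 0.05 s, during which the arm holds its last target. There are 200 camera calls.

## Working session

There is one attempt and no reset: what is moved stays moved. The work goes in short steps, Python scripts to look and compute and a tool call to move; the robot and the scene stay as the last step left them, time stands still between calls to the robot, and variables do not carry over. Pictures are saved under pics/ and viewed, at most 12 in all, crops included, and the job is handed in when it is done.

Besides the shell and the picture viewer there is one more tool, called by a JSON object that holds its "fn" and its "kwargs", one argument or row to a line. step_arm: Moves the arm, as the interface text tells. Scaled input: -1 to 1 covers 0.3 m each way for a shift and 90 degrees each way for a turn. Its arguments: {"type":"object","properties":{"series":{"type":"array"},"squeeze":{"type":"number"}},"required":["series"]}

```bash
mkdir -p pics; python3 - <<'E'
from bench import monitor, viewer
import cv2,numpy as np
s=monitor.observe(); print(s['clock'],s['eef_pos'],s['orientation'],s['grip_width'])
for n in('top','scene'):
    c=viewer.camera(n); cv2.imwrite(f'pics/{n}0.png',c['pixels'][:,:,::-1]); np.savez(f'{n}0.npz',**c)
    print(n,c['intrinsics'].tolist(),c['rvec'],c['tvec'])
E
```

```text
0.0 [ 203.95302341 -536.91629576  204.78668831] [ 9.83588604e-01  1.80423255e-01  2.66956253e-05 -9.51728911e-04] 85.36450422874816
top [[397.2914362000688, 0.0, 316.5100593598811], [0.0, 397.2914362000688, 201.8049466496331], [0.0, 0.0, 1.0]] [ 2.1981937  -2.17055449  0.08071989] [ -7.35675085 512.08222023 982.34835772]
scene [[491.41250364639853, 0.0, 314.3811871158282], [0.0, 491.41250364639853, 208.31308247892096], [0.0, 0.0, 1.0]] [ 0.80762503  2.41221513 -1.31051602] [ 420.9980274  -117.14811397 1353.22958767]
```

View pics/top0.png

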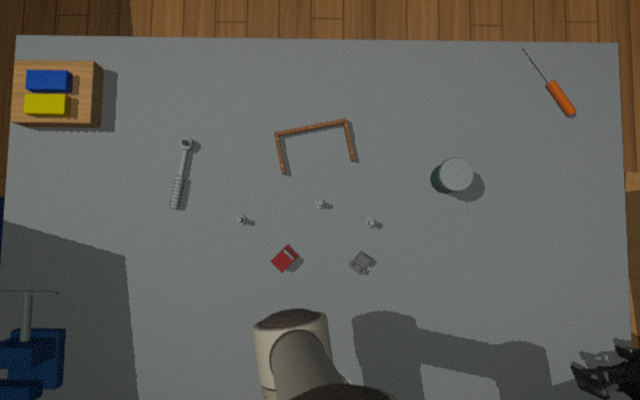

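View pics/scene0.png

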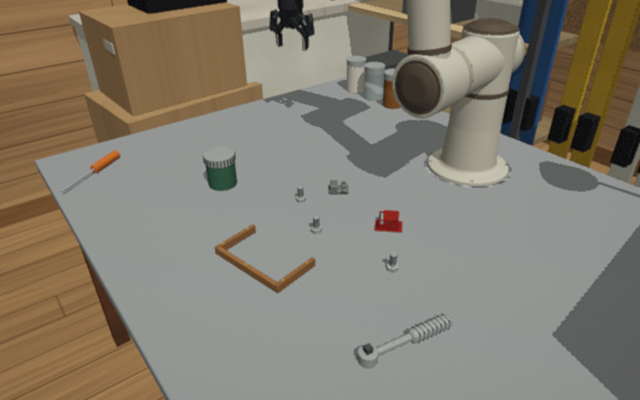

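The top view shows the pen, with wall ends at about (285,173) and (353,160) and back corners at (276,133) and (348,121). The bolts are at about (242,219), (320,204) and (371,223), the red lift at (285,258) and the cleat at (362,262). The scene view shows the bolts at (393,262), (316,225) and (300,194).

```bash
cat > h.py <<'E'
import numpy as np,cv2
def world(c):
    K=c['intrinsics'];R=cv2.Rodrigues(c['rvec'])[0];t=np.ravel(c['tvec'])
    d=c['range_z'].astype(float);v,u=np.indices(d.shape)
    P=np.stack([(u-K[0,2])/K[0,0]*d,(v-K[1,2])/K[1,1]*d,d],-1)
    P=(P-t)@R; P[d<=0]=np.nan
    return P
def blobs(c,zmin=6,zmax=120,box=(280,750,-350,350)):
    P=world(c)
    with np.errstate(invalid='ignore'):
        m=(P[...,2]>zmin)&(P[...,2]<zmax)&(P[...,0]>box[0])&(P[...,0]<box[1])&(P[...,1]>box[2])&(P[...,1]<box[3])
    n,l,st,ce=cv2.connectedComponentsWithStats(m.astype(np.uint8))
    out=[]
    for i in range(1,n):
        if st[i,4]>=8: out.append((P[l==i],ce[i]))
    return out
E
python3 - <<'E'
import numpy as np,cv2
from h import *
for n in('top','scene'):
    c=np.load(n+'0.npz');P=world(c)
    g=P[200:210,330:340].reshape(-1,3) if n=='top' else P[200:210,350:360].reshape(-1,3)
    print(n,'counter z',np.nanmean(g[:,2]))
    for p,ce in blobs(c):
        top=p[p[:,2]>p[:,2].max()-8]
        print(ce.round(),len(p),'zmax',p[:,2].max().round(1),'topmean',top.mean(0).round(1),'mn',p.min(0).round(),'mx',p.max(0).round())
        if len(p)>150: print('  rect',cv2.minAreaRect(p[:,:2].astype(np.float32)), cv2.boxPoints(cv2.minAreaRect(p[:,:2].astype(np.float32))).round().tolist())
E
```

```text
top counter z -1.6912234484007729
[313. 137.] 692 zmax 23.7 topmean [677.7  12.1  18.7] mn [584. -95.   6.] mx [728. 110.  24.]
  rect ((657.1696166992188, 7.6900482177734375), (110.7149658203125, 189.76458740234375), 11.97912311553955) [[583.0, 89.0], [623.0, -97.0], [731.0, -74.0], [692.0, 112.0]]
[183. 165.] 441 zmax 36.5 topmean [658.7 334.2  33.1] mn [495. 318.   6.] mx [674. 350.  37.]
  rect ((586.0642700195312, 347.24261474609375), (31.321346282958984, 180.7573699951172), 79.16606903076172) [[494.0, 349.0], [672.0, 315.0], [678.0, 346.0], [500.0, 380.0]]
[449. 175.] 1009 zmax 93.2 topmean [ 577.8 -322.7   88.2] mn [ 537. -350.    7.] mx [ 618. -289.   93.]
  rect ((577.865234375, -319.4903564453125), (81.12603759765625, 60.99425506591797), 0.011422277428209782) [[537.0, -289.0], [537.0, -350.0], [618.0, -350.0], [618.0, -289.0]]
[319. 203.] 64 zmax 40.7 topmean [509.8  -8.3  37.4] mn [500. -20.   6.] mx [520.   3.  41.]
[240. 219.] 61 zmax 40.6 topmean [465.1 190.7  37.8] mn [457. 180.   6.] mx [477. 200.  41.]
[370. 222.] 55 zmax 41.2 topmean [ 463.1 -136.8   37.4] mn [ 453.
[... 1564 characters left out ...]
opmean [511.5  -9.8  37. ] mn [499. -24.   6.] mx [521.   0.  40.]
[259. 262.] 1242 zmax 22.7 topmean [678.5  16.7  19. ] mn [ 583. -100.    6.] mx [731. 109.  23.]
  rect ((657.2057495117188, 3.9476089477539062), (112.86337280273438, 194.2277374267578), 11.911097526550293) [[582.0, 87.0], [622.0, -103.0], [732.0, -79.0], [692.0, 111.0]]
[393. 261.] 147 zmax 39.8 topmean [467.3 189.   36.9] mn [455. 176.   6.] mx [479. 199.  40.]
[389. 345.] 906 zmax 36.3 topmean [659.9 331.6  32.5] mn [498. 315.   6.] mx [676. 350.  36.]
  rect ((586.9581298828125, 332.9032897949219), (33.41745376586914, 178.36691284179688), 88.78540802001953) [[497.0, 318.0], [676.0, 314.0], [676.0, 348.0], [498.0, 351.0]]
```

```bash
cat >> h.py <<'E'
from scipy.spatial.transform import Rotation as Ro
ex=np.array([.978,.208]);ey=np.array([-.208,.978]);O=np.array([602,-6.])
pen=lambda x,y:O+x*ex+y*ey
loc=lambda p:np.array([(p-O)@ex,(p-O)@ey])
def rel(s,xyz,yaw=None):
    """normalised shift/turn from state s to a tool-down pose with tool y at yaw (deg, mod 180)"""
    R=Ro.from_quat(s['orientation']);sh=R.inv().apply(np.array(xyz)-s['eef_pos'])/300
    if yaw is None: return sh.round(4)
    best=None
    for k in(0,180):
        a=np.radians(yaw+k);y=np.array([np.cos(a),np.sin(a),0]);z=np.array([0,0,-1.])
        T=Ro.from_matrix(np.stack([np.cross(y,z),y,z],1))
        rv=(R.inv()*T).as_rotvec(degrees=True)/90
        if best is None or np.linalg.norm(rv)<np.linalg.norm(best): best=rv
    return sh.round(4),best.round(4)
E
python3 - <<'E'
from h import *
from bench import monitor
s=monitor.observe()
B=dict(a=(466,189.5),b=(510.5,-9),c=(464,-137.5));T=dict(b=pen(50,8),c=pen(42,-45))
for k in'bc':
    d=T[k]-B[k];print(k,T[k].round(1),np.linalg.norm(d).round(1),np.degrees(np.arctan2(d[1],d[0])).round(2))
d=T['b']-B['b'];u=d/np.linalg.norm(d)
print(rel(s,[*(B['b']),110],np.degrees(np.arctan2(d[1],d[0]))),u)
E
```

```text
b [649.2  12.2] 140.4 8.7
c [652.4 -41.3] 211.6 27.05
(array([ 1.5797, -1.2822,  0.3191]), array([-8.000e-04, -1.000e-03, -8.657e-01])) [0.98849984 0.15122189]
```

{"fn": "step_arm", "kwargs": {
  "series": [
    [[0.8,-0.65,0.15],[0,0,-0.866],0.45],
    [[0.8,-0.65,0.15],[0,0,-0.866],0.45],
    [[0.8,-0.65,0.15],[0,0,-0.866],0.45],
    [[0.8,-0.65,0.15],[0,0,-0.866],0.45],
    [[0.8,-0.65,0.15],[0,0,-0.866],0.45],
    [[0.8,-0.65,0.15],[0,0,-0.866],0.45],
    [[0.8,-0.65,0.15],[0,0,-0.866],0.45],
    [[0.8,-0.65,0.15],[0,0,-0.866],0.45],
    [[0.8,-0.65,0.15],[0,0,-0.866],0.45],
    [[0.8,-0.65,0.15],[0,0,-0.866],0.45],
    [[0.8,-0.65,0.15],[0,0,-0.866],0.45]
  ]
}}

```text
clock: 1.2
eef_pos: [359.1, -270.0, 160.6]
orientation: [0.652, 0.758, 0.0, -0.0]
contact_force: [-0.6, 0.8, -0.4]
grip_width: 38.7
grasp_force: 0.0
```

```bash
python3 - <<'E'
from h import *
from bench import monitor
s=monitor.observe();print(s['grip_width'],s['eef_pos'],rel(s,[510.5,-9,110],8.7))
E
```

```text
38.67096143438469 [ 359.05027397 -269.95532742  160.55924503] (array([0.7852, 0.6284, 0.1687]), array([-0.0002, -0.0003, -0.0018]))
```

{"fn": "step_arm", "kwargs": {
  "series": [
    [[0.785,0.628,0.169],[0,0,-0.002],0.45],
    [[0.785,0.628,0.169],[0,0,-0.002],0.45],
    [[0.785,0.628,0.169],[0,0,-0.002],0.45],
    [[0.785,0.628,0.169],[0,0,-0.002],0.45],
    [[0.785,0.628,0.169],[0,0,-0.002],0.45],
    [[0.785,0.628,0.169],[0,0,-0.002],0.45],
    [[0.785,0.628,0.169],[0,0,-0.002],0.45],
    [[0.785,0.628,0.169],[0,0,-0.002],0.45],
    [[0.785,0.628,0.169],[0,0,-0.002],0.45]
  ]
}}

```text
clock: 2.1
eef_pos: [509.4, -9.7, 110.1]
orientation: [0.651, 0.759, -0.0, 0.0]
contact_force: [-0.1, -0.4, 0.3]
grip_width: 38.3
grasp_force: 0.0
```

```bash
python3 - <<'E'
from h import *
from bench import monitor,viewer
s=monitor.observe();print(s['eef_pos'],rel(s,[510.5,-9,45],8.7))
c=viewer.camera('wrist');cv2.imwrite('pics/w1.png',c['pixels'][:,:,::-1]);np.savez('w1.npz',**c)
P=world(c)
print('counter',np.nanmedian(P[...,2]))
for p,ce in blobs(c,8,150):
    top=p[p[:,2]>p[:,2].max()-5];print(ce.round(),len(p),p[:,2].min().round(1),p[:,2].max().round(1),top.mean(0).round(1),p.min(0).round(),p.max(0).round())
E
```

```text
[509.41761426  -9.73350723 110.13488671] (array([0.002 , 0.004 , 0.2171]), array([-0.0003,  0.0003,  0.001 ]))
counter 1.4784660300766561
[123.  40.] 5150 8.0 37.1 [366.8  78.8  34.4] [342.  47.   8.] [398. 105.  37.]
[552. 179.] 9146 8.0 23.7 [677.6  35.7  21. ] [583. -87.   8.] [729. 109.  24.]
[315. 197.] 784 8.0 42.0 [509.2 -10.4  40. ] [498. -20.   8.] [521.   2.  42.]
[265. 266.] 307 137.6 149.9 [487.7  -7.9 147.4] [482. -24. 138.] [492.  -1. 150.]
[366. 266.] 307 137.5 150.0 [528.9  -0.9 147.5] [526. -18. 137.] [533.   5. 150.]
[120. 289.] 2663 8.0 28.1 [ 371.9 -120.4   26. ] [ 332. -140.    8.] [391. -86.  28.]
[242. 264.] 67 143.6 150.0 [478.6  -7.6 147.9] [476.  -8. 144.] [481.  -7. 150.]
[389. 264.] 61 144.3 150.0 [537.6   1.6 147.6] [535.   1. 144.] [540.   2. 150.]
[441. 305.] 196 8.1 21.5 [628.2 -88.4  18.8] [620. -94.   8.] [642. -85.  21.]
```

View pics/w1.png

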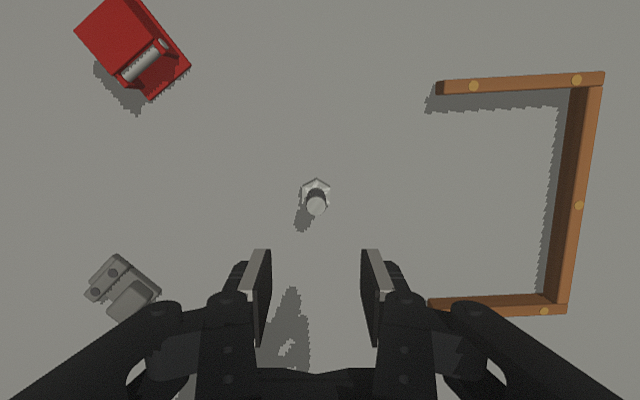

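The wrist view shows bolt_b at (316,195), between and ahead of the pads, whose tips are at (258,250) and (372,250). I still need the tip height.

```bash
python3 - <<'E'
from h import *
c=np.load('w1.npz');P=world(c)
R=cv2.Rodrigues(c['rvec'])[0];C=-R.T@np.ravel(c['tvec']);print('cam',C.round(1))
for v in range(246,345,8): print(v,[(u,P[v,u].round(0).tolist(),round(float(c['range_z'][v,u]))) for u in(256,264,374)])
# project expected tips
for z in(105,110,115,120,130):
    pt=np.array([[509.4-19.3*.9885,-9.7-19.3*.151,z]]);print(z,cv2.projectPoints(pt,c['rvec'],c['tvec'],c['intrinsics'],None)[0].ravel().round())
E
```

```text
cam [498.4  60.  279.2]
246 [(256, [467.0, -65.0, 1.0], 300), (264, [474.0, -64.0, 1.0], 300), (374, [565.0, -49.0, 1.0], 300)]
254 [(256, [484.0, -3.0, 146.0], 145), (264, [487.0, -2.0, 147.0], 144), (374, [531.0, 5.0, 148.0], 143)]
262 [(256, [485.0, -2.0, 155.0], 136), (264, [488.0, -3.0, 153.0], 138), (374, [530.0, 4.0, 154.0], 137)]
270 [(256, [486.0, -2.0, 161.0], 130), (264, [489.0, -3.0, 158.0], 133), (374, [528.0, 4.0, 161.0], 130)]
278 [(256, [487.0, -2.0, 167.0], 124), (264, [489.0, -6.0, 159.0], 133), (374, [528.0, 4.0, 167.0], 124)]
286 [(256, [488.0, -2.0, 172.0], 119), (264, [490.0, -9.0, 159.0], 134), (374, [526.0, 5.0, 174.0], 118)]
294 [(256, [489.0, -3.0, 175.0], 117), (264, [490.0, -12.0, 160.0], 134), (374, [527.0, 2.0, 175.0], 117)]
302 [(256, [489.0, -5.0, 177.0], 116), (264, [490.0, -15.0, 161.0], 134), (374, [527.0, -1.0, 175.0], 118)]
310 [(256, [489.0, -9.0, 176.0], 118), (264, [491.0, -17.0, 163.0], 132), (374, [528.0, -3.0, 176.0], 117)]
318 [(256, [489.0, -13.0, 174.0], 120), (264, [491.0, -21.0, 163.0], 134), (374, [528.0, -6.0, 176.0], 119)]
326 [(256, [490.0, -15.0, 175.0], 120), (264, [492.0, -23.0, 164.0], 133), (374, [529.0, -9.0, 176.0], 119)]
334 [(256, [490.0, -19.0, 175.0], 121), (264, [483.0, -149.0, 1.0], 324), (374, [530.0, -13.0, 175.0], 121)]
342 [(256, [491.0, -21.0, 176.0], 121), (264, [484.0, -157.0, 2.0], 326), (374, [530.0, -15.0, 176.0], 121)]
105 [279. 240.]
110 [278. 243.]
115 [277. 247.]
120 [276. 251.]
130 [274. 260.]
```

```bash
python3 - <<'E'
from h import *
from bench import viewer
c=viewer.camera('scene');P=world(c);np.savez('s1.npz',**c)
m=(abs(P[...,0]-509)<70)&(abs(P[...,1]+10)<70)&(P[...,2]>60)&(P[...,2]<180)
p=P[m];v,u=np.nonzero(m);print(len(p));h=np.histogram(p[:,2],bins=range(60,185,5));print(list(zip(h[1],h[0])))
i=np.argsort(p[:,2])[:15];print(np.c_[p[i].round(0),u[i],v[i]])
w=np.load('w1.npz');print((w['range_z']==0).sum(),w['intrinsics'][0,0])
y0,y1,x0,x1=v.min()-40,v.max()+70,u.min()-40,u.max()+40
cv2.imwrite('pics/s1.png',cv2.resize(c['pixels'][y0:y1,x0:x1,::-1],None,fx=3,fy=3)); print(x0,y0)
E
```

```text
349
[(np.int64(60), np.int64(0)), (np.int64(65), np.int64(0)), (np.int64(70), np.int64(0)), (np.int64(75), np.int64(0)), (np.int64(80), np.int64(0)), (np.int64(85), np.int64(0)), (np.int64(90), np.int64(0)), (np.int64(95), np.int64(0)), (np.int64(100), np.int64(0)), (np.int64(105), np.int64(0)), (np.int64(110), np.int64(0)), (np.int64(115), np.int64(0)), (np.int64(120), np.int64(0)), (np.int64(125), np.int64(0)), (np.int64(130), np.int64(0)), (np.int64(135), np.int64(17)), (np.int64(140), np.int64(32)), (np.int64(145), np.int64(47)), (np.int64(150), np.int64(38)), (np.int64(155), np.int64(50)), (np.int64(160), np.int64(45)), (np.int64(165), np.int64(46)), (np.int64(170), np.int64(43)), (np.int64(175), np.int64(31))]
[[533.  -7. 136. 307. 183.]
 [490. -19. 137. 320. 174.]
 [489.  -7. 138. 324. 176.]
 [534. -10. 138. 306. 182.]
 [533.  -4. 138. 308. 183.]
 [536. -11. 138. 305. 182.]
 [535.   2. 138. 309. 184.]
 [529.   1. 139. 311. 183.]
 [491. -11. 139. 322. 175.]
 [490. -10. 139. 323. 175.]
 [485.  -5. 139. 326. 175.]
 [492. -21. 139. 319. 173.]
 [537. -13. 139. 304. 181.]
 [532.   1. 139. 310. 183.]
 [491. -15. 140. 321. 174.]]
1017 357.2682351351258
262 115
```

{"fn": "step_arm", "kwargs": {
  "series": [
    [[0,0.002,0.15],[0,0,0],0.45],
    [[0,0.002,0.3],[0,0,0],0.45],
    [[0,0.002,0.3],[0,0,0],0.45],
    [[0,0.002,0.3],[0,0,0],0.45]
  ]
}}

```text
clock: 2.6
eef_pos: [509.9, -9.5, 20.6]
orientation: [0.651, 0.759, -0.0, -0.0]
contact_force: [-0.2, 0.7, 0.4]
grip_width: 38.6
grasp_force: 0.0
```

```bash
cat >> h.py <<'E'
def tips(c,e,zmin=44):
    P=world(c);m=(abs(P[...,0]-e[0])<45)&(abs(P[...,1]-e[1])<45)&(P[...,2]>zmin)&(P[...,2]<e[2]+70)
    p=P[m];p=p[np.argsort(p[:,2])];return p
E
python3 - <<'E'
from h import *
from bench import viewer,monitor
s=monitor.observe();print(s['eef_pos'],s['contact_force'])
for n in('scene','wrist'):
    c=viewer.camera(n);p=tips(c,s['eef_pos']);print(n,p[:12].round(0).tolist())
    q=[x for x in blobs(c,8,43.5) if abs(x[0][:,0].mean()-509)<25 and abs(x[0][:,1].mean()+10)<25]
    for a,ce in q: print(' bolt',ce.round(),len(a),a.min(0).round(),a.max(0).round())
    if n=='wrist': cv2.imwrite('pics/w2.png',c['pixels'][:,:,::-1])
E
```

```text
[509.88808036  -9.46938845  20.59850428] [-0.1817153   0.72098407  0.36276947]
scene [[487.0, -8.0, 47.0], [489.0, -9.0, 47.0], [491.0, -21.0, 47.0], [490.0, -14.0, 47.0], [536.0, -8.0, 48.0], [482.0, -6.0, 49.0], [535.0, -2.0, 49.0], [538.0, -13.0, 49.0], [492.0, -23.0, 49.0], [492.0, -16.0, 50.0], [533.0, -1.0, 51.0], [492.0, -20.0, 51.0]]
 bolt [316. 224.] 105 [499. -23.   8.] [523.  -0.  40.]
wrist [[492.0, -11.0, 50.0], [492.0, -10.0, 50.0], [492.0, -13.0, 50.0], [530.0, -5.0, 50.0], [530.0, -5.0, 50.0], [492.0, -10.0, 50.0], [492.0, -11.0, 50.0], [531.0, -10.0, 50.0], [530.0, -4.0, 50.0], [492.0, -10.0, 50.0], [531.0, -8.0, 50.0], [492.0, -13.0, 51.0]]
 bolt [311. 243.] 1845 [498. -19.   8.] [521.   2.  42.]
```

View pics/w2.png

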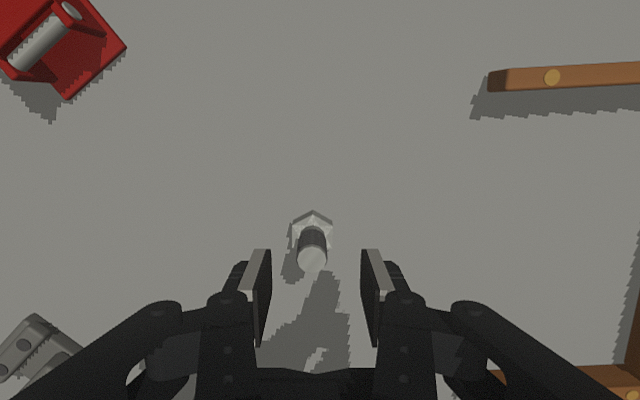

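The wrist view shows bolt_b at (312,240), centred between the pads at (262,255) and (372,255). The fingertips sit about 25 mm above the reported TCP, so I'll descend in steps and watch the force.

{"fn": "step_arm", "kwargs": {
  "series": [
    [[0,-0.003,0.06],[0,0,0],0.45],
    [[0,-0.003,0.1],[0,0,0],0.45],
    [[0,-0.003,0.12],[0,0,0],0.45],
    [[0,-0.003,0.13],[0,0,0],0.45],
    [[0,-0.003,0.13],[0,0,0],0.45]
  ]
}}

```text
clock: 3.2
eef_pos: [509.6, -8.8, -18.7]
orientation: [0.65, 0.76, 0.0, 0.0]
contact_force: [-0.2, -0.3, -0.4]
grip_width: 38.3
grasp_force: 0.0
```

```bash
python3 - <<'E'
from h import *
from bench import viewer,monitor
s=monitor.observe();print(s['eef_pos'],s['contact_force'])
c=viewer.camera('scene');p=tips(c,s['eef_pos'],3)
for lo,hi in((-40,-15),(15,40)):
    d=(p[:,0]-s['eef_pos'][0])*.9885+(p[:,1]-s['eef_pos'][1])*.151
    q=p[(d>lo)&(d<hi)];print(q[:8].round(1).tolist())
E
```

```text
[509.56046087  -8.79108779 -18.70927082] [-0.18472172 -0.2803342  -0.39293628]
[[489.1, -24.3, 3.1], [472.4, 13.9, 3.2], [489.1, -12.7, 6.7], [490.4, -18.6, 6.8], [489.7, -4.5, 8.8], [491.9, -20.4, 9.2], [490.5, -7.1, 10.5], [492.3, -12.3, 11.1]]
[[543.8, -22.4, 3.2], [535.3, -7.1, 8.2], [534.9, -0.1, 9.3], [528.1, 2.0, 10.2], [534.2, 2.8, 10.7], [533.8, 6.1, 12.4], [535.1, 0.4, 12.4], [533.8, 2.4, 13.0]]
```

{"fn": "step_arm", "kwargs": {
  "series": [
    [[0,0.005,0.006],[0,0,0],0.45],
    [[0,0.015,0.006],[0,0,0],0.45],
    [[0,0.025,0.006],[0,0,0],0.45],
    [[0,0.04,0.006],[0,0,0],0.45],
    [[0,0.06,0.006],[0,0,0],0.45],
    [[0,0.08,0.006],[0,0,0],0.45],
    [[0,0.1,0.006],[0,0,0],0.45],
    [[0,0.12,0.006],[0,0,0],0.45],
    [[0,0.14,0.006],[0,0,0],0.45],
    [[0,0.16,0.006],[0,0,0],0.45],
    [[0,0.18,0.006],[0,0,0],0.45],
    [[0,0.2,0.006],[0,0,0],0.45],
    [[0,0.21,0.006],[0,0,0],0.45],
    [[0,0.215,0.006],[0,0,0],0.45]
  ]
}}

```text
clock: 4.65
eef_pos: [573.5, 1.3, -20.7]
orientation: [0.65, 0.76, 0.0, 0.0]
contact_force: [-0.2, -0.4, 0.6]
grip_width: 38.5
grasp_force: 0.5
```

```bash
python3 - <<'E'
from h import *
from bench import viewer,monitor
s=monitor.observe();e=s['eef_pos'];print(e,s['contact_force'],rel(s,[649.2,12.2,-20.5],8.7))
c=viewer.camera('wrist');cv2.imwrite('pics/w3.png',c['pixels'][:,:,::-1])
P=world(c);m=(np.hypot(P[...,0]-e[0]+5,P[...,1]-e[1])<16)&(P[...,2]>30)&(P[...,2]<46);print(m.sum(),P[m].mean(0),P[m].min(0),P[m].max(0))
E
```

```text
[573.53154132   1.26206778 -20.71027895] [-0.23727698 -0.43173536  0.59680794] (array([-0.0031,  0.2548, -0.0007]), array([0.0001, 0.    , 0.0024]))
1976 [5.63282841e+02 2.50887423e-01 3.86401823e+01] [552.61877844  -8.7599093   30.02419891] [572.62529932   6.40827319  45.89879945]
```

View pics/w3.png

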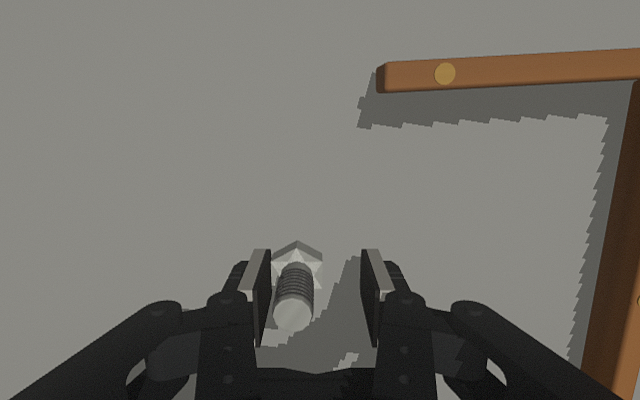

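The picture shows bolt_b upright against the rear pad, head at (297,268), with the pen's left wall ahead at (383,78). I'll continue the push.

{"fn": "step_arm", "kwargs": {
  "series": [
    [[0,0.01,0],[0,0,0],0.45],
    [[0,0.025,0],[0,0,0],0.45],
    [[0,0.045,0],[0,0,0],0.45],
    [[0,0.065,0],[0,0,0],0.45],
    [[0,0.085,0],[0,0,0],0.45],
    [[0,0.105,0],[0,0,0],0.45],
    [[0,0.125,0],[0,0,0],0.45],
    [[0,0.145,0],[0,0,0],0.45],
    [[0,0.165,0],[0,0,0],0.45],
    [[0,0.185,0],[0,0,0],0.45],
    [[0,0.205,0],[0,0,0],0.45],
    [[0,0.225,0],[0,0,0],0.45],
    [[0,0.245,0],[0,0,0],0.45],
    [[0,0.26,0],[0,0,0],0.45],
    [[0,0.27,0],[0,0,0],0.45],
    [[0,0.275,0],[0,0,0],0.45],
    [[0,0.275,0],[0,0,0],0.45],
    [[0,0.262,0],[0,0,0],0.45],
    [[0,0.262,0],[0,0,0],0.45]
  ]
}}

```text
clock: 6.6
eef_pos: [650.1, 13.3, -20.8]
orientation: [0.65, 0.76, -0.0, -0.0]
contact_force: [0.5, -0.0, -0.6]
grip_width: 38.7
grasp_force: 0.0
```

{"fn": "step_arm", "kwargs": {
  "series": [
    [[0,0,-0.04],[0,0,0],0.45],
    [[0,0,-0.12],[0,0,0],0.45],
    [[0,0,-0.26],[0,0,0],0.45],
    [[0,0,-0.36],[0,0,0],0.45],
    [[0,0,-0.36],[0,0,0],0.45]
  ]
}}

```text
clock: 7.1
eef_pos: [655.3, 12.7, 94.9]
orientation: [0.65, 0.76, 0.003, 0.005]
contact_force: [1.1, -0.3, 1.4]
grip_width: 38.2
grasp_force: 0.0
```

```bash
cat > st.py <<'E'
from h import *
from bench import viewer,monitor
s=monitor.observe();print(s['clock'],s['eef_pos'],s['contact_force'])
for n in('scene','top'):
    for p,ce in blobs(viewer.camera(n),10,46):
        if len(p)<250 and p[:,2].max()>34:
            t=p[p[:,2]>p[:,2].max()-8].mean(0);print(n,len(p),t.round(1),'pen',loc(t[:2]).round(1))
E
python3 st.py; python3 - <<'E'
from h import *
from bench import monitor
s=monitor.observe();print(rel(s,[464,-138,90],27.05),pen(42,-45))
E
```

```text
7.1 [655.27344521  12.73724008  94.87777173] [ 1.12525404 -0.28143987  1.38217268]
scene 74 [ 464.3 -137.5   37.6] pen [-162. -100.]
scene 102 [648.4  12.   37.2] pen [49.1  8. ]
scene 106 [467.3 189.   37. ] pen [-91.2 218.7]
top 125 [ 567.8 -301.2   41.4] pen [ -94.9 -281.6]
top 8 [467.  195.2  37.3] pen [-90.2 224.8]
top 34 [ 462.9 -136.6   37.6] pen [-163.2  -98.8]
(array([-0.4012, -0.696 , -0.0044]), array([ 0.0017,  0.0009, -0.2016])) [652.436 -41.274]
```

{"fn": "step_arm", "kwargs": {
  "series": [
    [[-0.401,-0.696,0],[0,0,-0.202],0.45],
    [[-0.401,-0.696,0],[0,0,-0.202],0.45],
    [[-0.401,-0.696,0],[0,0,-0.202],0.45],
    [[-0.401,-0.696,0],[0,0,-0.202],0.45],
    [[-0.401,-0.696,0],[0,0,-0.202],0.45],
    [[-0.401,-0.696,0],[0,0,-0.202],0.45],
    [[-0.401,-0.696,0],[0,0,-0.202],0.45],
    [[-0.401,-0.696,0],[0,0,-0.202],0.45]
  ]
}}

```text
clock: 8.0
eef_pos: [463.4, -137.2, 86.9]
orientation: [0.522, 0.853, 0.0, -0.0]
contact_force: [0.8, 0.5, -0.6]
grip_width: 38.4
grasp_force: 0.0
```

```bash
python3 - <<'E'
from h import *
from bench import monitor,viewer
s=monitor.observe();e=s['eef_pos']
c=viewer.camera('wrist');P=world(c);m=(np.hypot(P[...,0]-464,P[...,1]+137.5)<16)&(P[...,2]>33)&(P[...,2]<46)
print(m.sum(),P[m].mean(0));print(e,rel(s,[463.5,-137.5,-20.5],27.05))
E
```

```text
427 [ 461.59580791 -138.47897334   39.49135722]
[ 463.37495668 -137.17111668   86.88381149] (array([-1.500e-03, -1.000e-04,  3.579e-01]), array([-0.0001, -0.0005,  0.0008]))
```

{"fn": "step_arm", "kwargs": {
  "series": [
    [[-0.001,0,0.15],[0,0,0],0.45],
    [[-0.001,0,0.25],[0,0,0],0.45],
    [[-0.001,0,0.31],[0,0,0],0.45],
    [[-0.001,0,0.34],[0,0,0],0.45],
    [[-0.001,0,0.355],[0,0,0],0.45],
    [[-0.001,0,0.356],[0,0,0],0.45]
  ]
}}

```text
clock: 8.65
eef_pos: [463.8, -137.9, -19.3]
orientation: [0.522, 0.853, 0.0, 0.0]
contact_force: [-1.1, 0.3, -0.4]
grip_width: 38.4
grasp_force: 0.0
```

{"fn": "step_arm", "kwargs": {
  "series": [
    [[0,0.01,0],[0,0,0],0.45],
    [[0,0.025,0],[0,0,0],0.45],
    [[0,0.04,0],[0,0,0],0.45],
    [[0,0.06,0],[0,0,0],0.45],
    [[0,0.08,0],[0,0,0],0.45],
    [[0,0.1,0],[0,0,0],0.45],
    [[0,0.12,0],[0,0,0],0.45],
    [[0,0.14,0],[0,0,0],0.45],
    [[0,0.16,0],[0,0,0],0.45],
    [[0,0.18,0],[0,0,0],0.45],
    [[0,0.2,0],[0,0,0],0.45],
    [[0,0.22,0],[0,0,0],0.45],
    [[0,0.24,0],[0,0,0],0.45],
    [[0,0.26,0],[0,0,0],0.45],
    [[0,0.28,0],[0,0,0],0.45],
    [[0,0.3,0],[0,0,0],0.45],
    [[0,0.32,0],[0,0,0],0.45],
    [[0,0.335,0],[0,0,0],0.45],
    [[0,0.345,0],[0,0,0],0.45],
    [[0,0.35,0],[0,0,0],0.45]
  ]
}}

```text
clock: 10.65
eef_pos: [557.0, -90.1, -19.5]
orientation: [0.522, 0.853, 0.0, 0.0]
contact_force: [-0.5, 0.7, 0.3]
grip_width: 38.3
grasp_force: 0.2
```

```bash
python3 - <<'E'
from h import *
from bench import viewer,monitor
s=monitor.observe();e=s['eef_pos'];d=np.array([.8906,.4548]);L=np.array([-.4548,.8906])
print(e,s['contact_force'],rel(s,[652.4,-41.3,-20.5],27.05))
c=viewer.camera('wrist')
P=world(c);m=(np.hypot(P[...,0]-e[0]+6*d[0],P[...,1]-e[1]+6*d[1])<11)&(P[...,2]>30)&(P[...,2]<46);b=P[m].mean(0);print(m.sum(),b,'along/lat',(b[:2]-e[:2])@d,(b[:2]-e[:2])@L,'pen',loc(b[:2]))
E
```

```text
[556.98707378 -90.10455221 -19.51330461] [-0.50225946  0.70722135  0.33296369] (array([-0.    ,  0.3572,  0.0033]), array([ 0.    , -0.    ,  0.0005]))
1146 [547.86962581 -88.70697925  39.44605909] along/lat -7.484382981425834 5.391293814774735 pen [-70.14255764 -69.62830787]
```

```bash
python3 - <<'E'
from h import *
from bench import viewer
c=viewer.camera('wrist');cv2.imwrite('pics/w4.png',c['pixels'][160:,160:480,::-1])
E
```

```text
(no output)
```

View pics/w4.png

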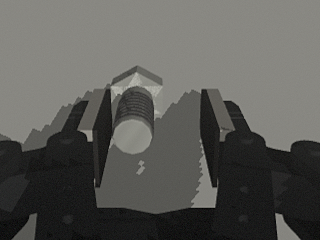

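The crop shows bolt_c upright against the rear pad, head at about (296,247) in the full frame. It sits about 5 mm off the pad centre, so I'll back off, re-centre and continue.

{"fn": "step_arm", "kwargs": {
  "series": [
    [[0,-0.015,0.003],[0,0,0],0.45],
    [[0.016,-0.015,0.003],[0,0,0],0.45],
    [[0.016,-0.005,0.003],[0,0,0],0.45],
    [[0.016,0.005,0.003],[0,0,0],0.45],
    [[0.016,0.02,0.003],[0,0,0],0.45],
    [[0.016,0.04,0.003],[0,0,0],0.45],
    [[0.016,0.06,0.003],[0,0,0],0.45],
    [[0.016,0.08,0.003],[0,0,0],0.45],
    [[0.016,0.1,0.003],[0,0,0],0.45],
    [[0.016,0.12,0.003],[0,0,0],0.45],
    [[0.016,0.14,0.003],[0,0,0],0.45],
    [[0.016,0.16,0.003],[0,0,0],0.45],
    [[0.016,0.18,0.003],[0,0,0],0.45],
    [[0.016,0.2,0.003],[0,0,0],0.45],
    [[0.016,0.22,0.003],[0,0,0],0.45],
    [[0.016,0.24,0.003],[0,0,0],0.45],
    [[0.016,0.26,0.003],[0,0,0],0.45],
    [[0.016,0.275,0.003],[0,0,0],0.45],
    [[0.016,0.285,0.003],[0,0,0],0.45],
    [[0.016,0.285,0.003],[0,0,0],0.45]
  ]
}}

```text
clock: 12.75
eef_pos: [631.1, -46.9, -20.3]
orientation: [0.522, 0.853, 0.0, 0.0]
contact_force: [-0.3, -0.1, -0.7]
grip_width: 38.5
grasp_force: 0.0
```

```bash
python3 - <<'E'
from h import *
from bench import viewer,monitor
s=monitor.observe();e=s['eef_pos'];d=np.array([.8906,.4548]);L=np.array([-.4548,.8906])
print(e,s['contact_force'],rel(s,[652.4,-41.3,-20.5],27.05))
c=viewer.camera('wrist');cv2.imwrite('pics/w5.png',c['pixels'][:,:,::-1])
P=world(c);m=(np.hypot(P[...,0]-e[0]+6*d[0],P[...,1]-e[1]+6*d[1])<11)&(P[...,2]>30)&(P[...,2]<46);b=P[m].mean(0);print(m.sum(),b,'along/lat',(b[:2]-e[:2])@d,(b[:2]-e[:2])@L,'pen',loc(b[:2]))
E
```

```text
[631.08177756 -46.88796114 -20.34146244] [-0.25171447 -0.06856423 -0.71055243] (array([-0.0158,  0.0717,  0.0006]), array([0.0002, 0.0001, 0.0005]))
1634 [623.15616541 -48.7196042   38.37115566] along/lat -7.891581451369757 1.973307091216316 pen [ 11.80505209 -46.18025532]
```

View pics/w5.png

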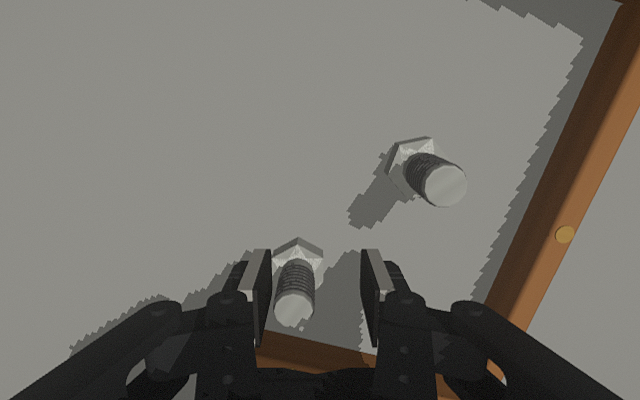

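The picture shows bolt_c upright and centred on the rear pad, head at (297,262). Bolt_b stands in the pen with its head at (415,170), well clear. I'll do the final push, back off and lift.

{"fn": "step_arm", "kwargs": {
  "series": [
    [[0,0.01,0],[0,0,0],0.45],
    [[0,0.025,0],[0,0,0],0.45],
    [[0,0.045,0],[0,0,0],0.45],
    [[0,0.065,0],[0,0,0],0.45],
    [[0,0.085,0],[0,0,0],0.45],
    [[0,0.097,0],[0,0,0],0.45],
    [[0,0.103,0],[0,0,0],0.45],
    [[0,0.103,0],[0,0,0],0.45],
    [[0,0.09,0],[0,0,0],0.45],
    [[0,0.09,0],[0,0,0],0.45],
    [[0,0.09,-0.04],[0,0,0],0.45],
    [[0,0.09,-0.12],[0,0,0],0.45],
    [[0,0.09,-0.26],[0,0,0],0.45],
    [[0,0.09,-0.36],[0,0,0],0.45],
    [[0,0.09,-0.36],[0,0,0],0.45],
    [[0,0.09,-0.36],[0,0,0],0.45]
  ]
}}

```text
clock: 14.4
eef_pos: [655.6, -35.0, 89.5]
orientation: [0.522, 0.853, 0.0, 0.001]
contact_force: [-0.6, -0.3, -1.2]
grip_width: 38.7
grasp_force: 0.0
```

```bash
python3 st.py; python3 - <<'E'
from h import *
from bench import monitor
s=monitor.observe();a=np.array([466.,189.5]);m=pen(-80,52);d=m-a;y=np.degrees(np.arctan2(d[1],d[0]))
print(m,np.linalg.norm(d),y,rel(s,[*a,90],y),rel(s,[*a,90],y+180))
E
```

```text
14.4 [655.57148495 -34.99803746  89.45936714] [-0.57731179 -0.30494386 -1.16862803]
scene 170 [ 609.3 -316.9   41.4] pen [ -57.5 -305.6]
scene 97 [652.3 -35.8  37. ] pen [ 43.  -39.6]
scene 103 [648.   12.1  37.4] pen [48.8  8.2]
scene 104 [467.3 189.   36.9] pen [-91.2 218.7]
top 21 [650.6 -31.   37.7] pen [ 42.3 -34.6]
top 125 [ 567.9 -299.6   41.6] pen [ -94.4 -280.1]
top 37 [465.6 190.8  37.6] pen [-92.5 220.9]
[512.944  28.216] 167.97698589985472 -73.7716124513962 (array([ 0.9499, -0.2172, -0.0098]), array([-2.000e-04, -1.400e-03, -8.794e-01])) (array([ 0.9499, -0.2172, -0.0098]), array([-2.000e-04, -1.400e-03, -8.794e-01]))
```

{"fn": "step_arm", "kwargs": {
  "series": [
    [[0.95,-0.217,-0.01],[0,0,-0.879],0.45],
    [[0.95,-0.217,-0.01],[0,0,-0.879],0.45],
    [[0.95,-0.217,-0.01],[0,0,-0.879],0.45],
    [[0.95,-0.217,-0.01],[0,0,-0.879],0.45],
    [[0.95,-0.217,-0.01],[0,0,-0.879],0.45],
    [[0.95,-0.217,-0.01],[0,0,-0.879],0.45],
    [[0.95,-0.217,-0.01],[0,0,-0.879],0.45],
    [[0.95,-0.217,-0.01],[0,0,-0.879],0.45],
    [[0.95,-0.217,-0.01],[0,0,-0.879],0.45],
    [[0.95,-0.217,-0.01],[0,0,-0.879],0.45],
    [[0.95,-0.217,-0.01],[0,0,-0.879],0.45],
    [[0.95,-0.217,-0.01],[0,0,-0.879],0.45]
  ]
}}

```text
clock: 15.7
eef_pos: [466.2, 189.2, 89.6]
orientation: [-0.14, 0.99, 0.0, -0.001]
contact_force: [0.4, -1.0, 0.4]
grip_width: 38.3
grasp_force: 0.0
```

```bash
python3 - <<'E'
from h import *
from bench import monitor,viewer
s=monitor.observe();e=s['eef_pos'];b0=np.array([466,189.5])
c=viewer.camera('wrist');P=world(c);m=(np.hypot(P[...,0]-b0[0],P[...,1]-b0[1])<16)&(P[...,2]>33)&(P[...,2]<46)
print(m.sum(),P[m].mean(0));print(e,rel(s,[466,189.5,-20.5],-73.8))
E
```

```text
416 [464.29476786 188.65010349  39.30473701]
[466.18387136 189.20485791  89.6432649 ] (array([-0.0004,  0.001 ,  0.3671]), array([ 0.0002, -0.0013, -0.0007]))
```

{"fn": "step_arm", "kwargs": {
  "series": [
    [[0.003,0.001,0.15],[0,0,0],0.45],
    [[0.003,0.001,0.25],[0,0,0],0.45],
    [[0.003,0.001,0.31],[0,0,0],0.45],
    [[0.003,0.001,0.345],[0,0,0],0.45],
    [[0.003,0.001,0.362],[0,0,0],0.45],
    [[0.003,0.001,0.366],[0,0,0],0.45],
    [[0.003,0.001,0.366],[0,0,0],0.45]
  ]
}}

```text
clock: 16.45
eef_pos: [466.9, 189.5, -18.4]
orientation: [-0.141, 0.99, -0.0, 0.001]
contact_force: [0.3, 1.0, -0.8]
grip_width: 38.2
grasp_force: 0.0
```

{"fn": "step_arm", "kwargs": {
  "series": [
    [[0,-0.01,0],[0,0,0],0.45],
    [[0,-0.025,0],[0,0,0],0.45],
    [[0,-0.04,0],[0,0,0],0.45],
    [[0,-0.06,0],[0,0,0],0.45],
    [[0,-0.08,0],[0,0,0],0.45],
    [[0,-0.1,0],[0,0,0],0.45],
    [[0,-0.12,0],[0,0,0],0.45],
    [[0,-0.14,0],[0,0,0],0.45],
    [[0,-0.16,0],[0,0,0],0.45],
    [[0,-0.18,0],[0,0,0],0.45],
    [[0,-0.2,0],[0,0,0],0.45],
    [[0,-0.22,0],[0,0,0],0.45],
    [[0,-0.24,0],[0,0,0],0.45],
    [[0,-0.26,0],[0,0,0],0.45],
    [[0,-0.275,0],[0,0,0],0.45],
    [[0,-0.285,0],[0,0,0],0.45],
    [[0,-0.285,0],[0,0,0],0.45]
  ]
}}

```text
clock: 18.15
eef_pos: [490.0, 106.7, -19.3]
orientation: [-0.141, 0.99, -0.0, -0.0]
contact_force: [0.2, 0.2, 0.6]
grip_width: 38.7
grasp_force: 0.0
```

```bash
python3 - <<'E'
from h import *
from bench import viewer,monitor
s=monitor.observe();e=s['eef_pos'];d=np.array([.279,-.960]);X=np.array([-.960,-.279])
t=pen(-80,52);print(e,s['contact_force'],rel(s,[*t,-20.5],-73.8))
c=viewer.camera('wrist');cv2.imwrite('pics/w6.png',c['pixels'][160:,160:480,::-1])
P=world(c);m=(np.hypot(*(P[...,:2]-e[:2]+6*d).transpose(2,0,1))<11)&(P[...,2]>30)&(P[...,2]<46);b=P[m].mean(0);print(m.sum(),b,'along/toolx',(b[:2]-e[:2])@d,(b[:2]-e[:2])@X,'pen',loc(b[:2]))
E
```

```text
[489.97838289 106.74530556 -19.27944102] [0.24559273 0.16548503 0.61869375] (array([-0.0006, -0.2727,  0.0042]), array([-0.0002, -0.0001, -0.0002]))
1605 [487.24319308 114.15461171  38.24216077] along/toolx -7.876051868942962 0.5585858042336995 pen [-87.23999793 141.3806261 ]
```

View pics/w6.png

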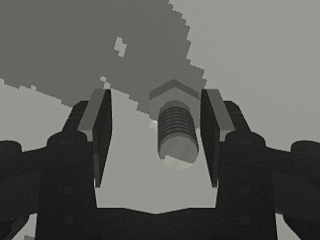

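The crop shows bolt_a upright and centred on the trailing pad, head at (173,105) in the crop. I'll finish leg 1, back off, lift, then turn for leg 2.

{"fn": "step_arm", "kwargs": {
  "series": [
    [[0,-0.01,0.003],[0,0,0],0.45],
    [[0,-0.025,0.003],[0,0,0],0.45],
    [[0,-0.045,0.003],[0,0,0],0.45],
    [[0,-0.065,0.003],[0,0,0],0.45],
    [[0,-0.085,0.003],[0,0,0],0.45],
    [[0,-0.105,0.003],[0,0,0],0.45],
    [[0,-0.125,0.003],[0,0,0],0.45],
    [[0,-0.145,0.003],[0,0,0],0.45],
    [[0,-0.165,0.003],[0,0,0],0.45],
    [[0,-0.185,0.003],[0,0,0],0.45],
    [[0,-0.205,0.003],[0,0,0],0.45],
    [[0,-0.225,0.003],[0,0,0],0.45],
    [[0,-0.245,0.003],[0,0,0],0.45],
    [[0,-0.265,0.003],[0,0,0],0.45],
    [[0,-0.28,0.003],[0,0,0],0.45],
    [[0,-0.29,0.003],[0,0,0],0.45],
    [[0,-0.295,0.003],[0,0,0],0.45],
    [[0,-0.295,0.003],[0,0,0],0.45],
    [[0,-0.282,0.003],[0,0,0],0.45],
    [[0,-0.282,0.003],[0,0,0],0.45]
  ]
}}

```text
clock: 20.2
eef_pos: [513.2, 26.6, -20.2]
orientation: [-0.141, 0.99, 0.0, -0.0]
contact_force: [-0.2, -0.4, -0.1]
grip_width: 38.5
grasp_force: 0.0
```

{"fn": "step_arm", "kwargs": {
  "series": [
    [[0,0,-0.04],[0,0,0],0.45],
    [[0,0,-0.12],[0,0,0],0.45],
    [[0,0,-0.26],[0,0,0],0.45],
    [[0,0,-0.36],[0,0,0],0.45],
    [[0,0,-0.36],[0,0,0],0.45],
    [[0,0,-0.36],[0,0,0],0.45]
  ]
}}

```text
clock: 20.8
eef_pos: [514.2, 26.0, 89.2]
orientation: [-0.141, 0.99, -0.0, 0.001]
contact_force: [0.0, 1.6, -1.6]
grip_width: 37.9
grasp_force: 0.0
```

```bash
python3 st.py; python3 - <<'E'
from h import *
from bench import monitor,viewer
s=monitor.observe();b0=pen(-80,52)
P=world(viewer.camera('wrist'));m=(np.hypot(P[...,0]-b0[0],P[...,1]-b0[1])<20)&(P[...,2]>33)&(P[...,2]<46)
b=P[m].mean(0)[:2];t=pen(45,54);d=t-b0;y=np.degrees(np.arctan2(d[1],d[0]));print('wrist',b,b0,t,np.linalg.norm(d),y,rel(s,[*b0,90],y))
E
```

```text
20.8 [514.20409344  25.97093691  89.21237641] [ 7.61686034e-04  1.55066735e+00 -1.57714171e+00]
scene 91 [515.8  31.2  37.4] pen [-76.5  54.3]
scene 96 [652.3 -36.   37.8] pen [ 43.  -39.8]
scene 101 [648.   11.9  37.6] pen [48.7  8. ]
top 41 [651.7 -33.8  37.1] pen [ 42.9 -37.6]
top 38 [647.6  14.   37.2] pen [48.8 10.1]
top 135 [ 562.5 -302.3   42.7] pen [-100.3 -281.5]
top 23 [390.5  77.7  29.9] pen [-189.5  125.9]
wrist [512.98771122  29.92130635] [512.944  28.216] [634.778  56.172] 125.00024596775806 12.923362565792747 (array([-0.0033,  0.0058, -0.0101]), array([ 1.400e-03, -5.000e-04, -9.636e-01]))
```

{"fn": "step_arm", "kwargs": {
  "series": [
    [[0,0.015,0],[0,0,0.99],0.45],
    [[0,0.015,0],[0,0,0.99],0.45],
    [[0,0.015,0],[0,0,0.99],0.45],
    [[0,0.015,0],[0,0,0.99],0.45],
    [[0,0.015,0],[0,0,0.99],0.45],
    [[0,0.015,0],[0,0,0.99],0.45],
    [[0,0.015,0],[0,0,0.99],0.45],
    [[0,0.015,0],[0,0,0.99],0.45],
    [[0,0.015,0],[0,0,0.99],0.45],
    [[0,0.015,0],[0,0,0.99],0.45],
    [[0,0.015,0],[0,0,0.99],0.45],
    [[0,0.015,0],[0,0,0.99],0.45]
  ]
}}

```text
clock: 22.15
eef_pos: [511.2, 30.5, 86.5]
orientation: [0.594, 0.804, -0.001, -0.001]
contact_force: [-0.2, 0.0, 0.2]
grip_width: 38.7
grasp_force: 0.0
```

```bash
python3 - <<'E'
from h import *
from bench import monitor,viewer
s=monitor.observe();print(s['eef_pos'],s['q'])
P=world(viewer.camera('wrist'));m=(np.hypot(P[...,0]-514,P[...,1]-30.5)<20)&(P[...,2]>33)&(P[...,2]<46)
b=P[m].mean(0)[:2];b0=(514,30.5);t=pen(45,54);d=t-b0;y=np.degrees(np.arctan2(d[1],d[0]));print('wrist',b,np.linalg.norm(d),y,rel(s,[*b0,-20.5],y))
E
```

```text
[511.16133052  30.51964447  86.52678927] [-1.76694274e-01  1.26979037e-01  1.88140847e+00 -1.83377087e-05
  1.13604127e+00 -4.75024565e-01]
wrist [513.51730033  31.16833268] 123.47621984819588 11.99992901029128 (array([-0.0033,  0.0099,  0.3567]), array([-0.0016, -0.0007,  0.0566]))
```

{"fn": "step_arm", "kwargs": {
  "series": [
    [[-0.002,0.009,0.02],[0,0,0.057],0.45],
    [[-0.002,0.009,0.15],[0,0,0.057],0.45],
    [[-0.002,0.009,0.25],[0,0,0.057],0.45],
    [[-0.002,0.009,0.31],[0,0,0.057],0.45],
    [[-0.002,0.009,0.34],[0,0,0.057],0.45],
    [[-0.002,0.009,0.353],[0,0,0.057],0.45],
    [[-0.002,0.009,0.355],[0,0,0.057],0.45],
    [[-0.002,0.009,0.355],[0,0,0.057],0.45]
  ]
}}

```text
clock: 23.0
eef_pos: [515.9, 30.4, -17.7]
orientation: [0.629, 0.777, 0.0, 0.001]
contact_force: [0.8, -0.2, 0.2]
grip_width: 38.2
grasp_force: 0.0
```

{"fn": "step_arm", "kwargs": {
  "series": [
    [[0,0.01,0],[0,0,0],0.45],
    [[0,0.025,0],[0,0,0],0.45],
    [[0,0.04,0],[0,0,0],0.45],
    [[0,0.06,0],[0,0,0],0.45],
    [[0,0.08,0],[0,0,0],0.45],
    [[0,0.1,0],[0,0,0],0.45],
    [[0,0.12,0],[0,0,0],0.45],
    [[0,0.14,0],[0,0,0],0.45],
    [[0,0.16,0],[0,0,0],0.45],
    [[0,0.175,0],[0,0,0],0.45],
    [[0,0.185,0],[0,0,0],0.45],
    [[0,0.185,0],[0,0,0],0.45]
  ]
}}

```text
clock: 24.2
eef_pos: [569.5, 42.0, -17.9]
orientation: [0.629, 0.777, -0.0, -0.0]
contact_force: [-3.6, -0.5, 7.7]
grip_width: 38.4
grasp_force: 3.4
```

```bash
python3 - <<'E'
from h import *
from bench import viewer,monitor
s=monitor.observe();e=s['eef_pos'];d=np.array([.978,.208]);X=np.array([-.208,.978])
print(e,s['contact_force'],rel(s,[*pen(45,54),-20.5],12))
c=viewer.camera('wrist');cv2.imwrite('pics/w7.png',c['pixels'][:,:,::-1])
P=world(c);m=(np.hypot(*(P[...,:2]-e[:2]+6*d).transpose(2,0,1))<11)&(P[...,2]>30)&(P[...,2]<46);b=P[m].mean(0);print(m.sum(),b,'along/toolx',(b[:2]-e[:2])@d,(b[:2]-e[:2])@X,'pen',loc(b[:2]))
E
```

```text
[569.49894267  42.0164556  -17.88249759] [-3.5852893  -0.53454272  7.65760205] (array([0.0009, 0.2227, 0.0085]), array([-0.0007,  0.0001, -0.0001]))
1258 [558.41368911  41.82294396  38.6189706 ] along/toolx -10.881628403213501 2.1164783588126888 pen [-32.6802397   55.83679186]
```

View pics/w7.png

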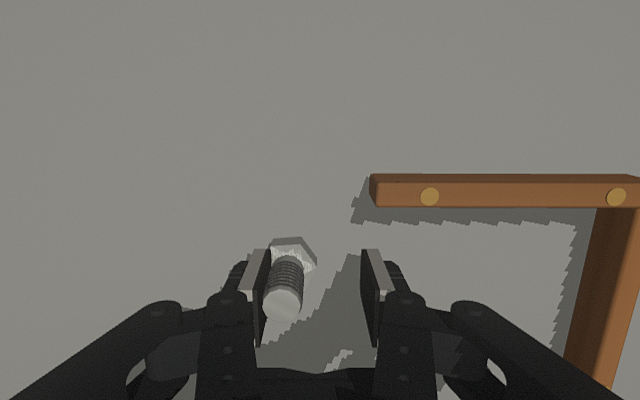

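The picture shows bolt_a with its head at (293,255), partly against or under the rear pad. The tip is about 2.5 mm too high and there is an upward force of 7.7 N. I'll back off, lower and check.

{"fn": "step_arm", "kwargs": {
  "series": [
    [[0,-0.01,0],[0,0,0],0.45],
    [[0,-0.022,0],[0,0,0],0.45],
    [[0,-0.022,0],[0,0,0],0.45],
    [[0,-0.022,0.006],[0,0,0],0.45],
    [[0,-0.022,0.01],[0,0,0],0.45],
    [[0,-0.022,0.01],[0,0,0],0.45]
  ]
}}

```text
clock: 24.85
eef_pos: [562.5, 40.8, -22.1]
orientation: [0.63, 0.777, -0.0, -0.0]
contact_force: [-0.4, 0.5, -0.1]
grip_width: 38.6
grasp_force: 0.0
```

```bash
python3 - <<'E'
from h import *
from bench import viewer,monitor
s=monitor.observe();e=s['eef_pos'];d=np.array([.978,.208]);X=np.array([-.208,.978])
print(e,s['contact_force'],rel(s,[*pen(45,54),-20.5],12))
c=viewer.camera('wrist');cv2.imwrite('pics/w8.png',c['pixels'][:,:,::-1])
P=world(c);m=(np.hypot(*(P[...,:2]-e[:2]).transpose(2,0,1))<14)&(P[...,2]>36)&(P[...,2]<46);b=P[m].mean(0);print(m.sum(),b,'along/toolx',(b[:2]-e[:2])@d,(b[:2]-e[:2])@X,'pen',loc(b[:2]),P[m][:,2].std())
E
```

```text
[562.47296467  40.77404419 -22.05441135] [-0.37110039  0.50864514 -0.14286933] (array([ 2.000e-04,  2.464e-01, -5.400e-03]), array([-0.0005, -0.0002, -0.0004]))
1357 [557.07996341  40.95563584  39.59775115] along/toolx -5.236584174049159 1.2993409011550998 pen [-34.16502353  55.26597946] 1.1135717058657784
```

View pics/w8.png

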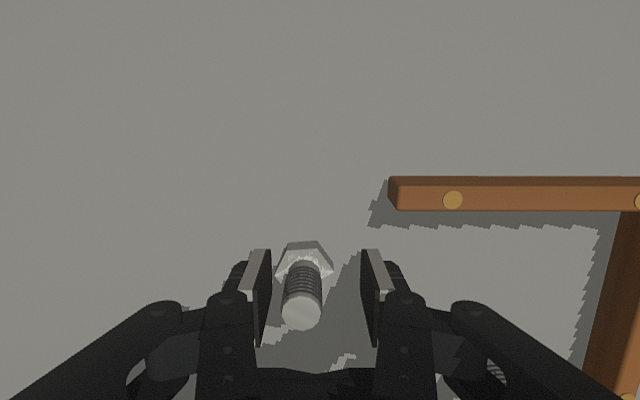

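The picture shows bolt_a upright and clear of both pads, head at (304,260). I'll resume the push into the pen.

{"fn": "step_arm", "kwargs": {
  "series": [
    [[0,0.01,-0.003],[0,0,0],0.45],
    [[0,0.02,-0.003],[0,0,0],0.45],
    [[0,0.03,-0.003],[0,0,0],0.45],
    [[0,0.045,-0.003],[0,0,0],0.45],
    [[0,0.06,-0.003],[0,0,0],0.45],
    [[0,0.075,-0.003],[0,0,0],0.45],
    [[0,0.09,-0.003],[0,0,0],0.45],
    [[0,0.105,-0.003],[0,0,0],0.45],
    [[0,0.12,-0.003],[0,0,0],0.45],
    [[0,0.13,-0.003],[0,0,0],0.45],
    [[0,0.13,-0.003],[0,0,0],0.45]
  ]
}}

```text
clock: 26.0
eef_pos: [601.6, 48.9, -20.5]
orientation: [0.63, 0.777, 0.0, 0.0]
contact_force: [0.2, 0.5, -0.4]
grip_width: 38.8
grasp_force: 0.0
```

```bash
python3 - <<'E'
from h import *
from bench import viewer,monitor
s=monitor.observe();e=s['eef_pos'];d=np.array([.978,.208]);X=np.array([-.208,.978])
print(e,s['contact_force'],rel(s,[*pen(45,54),-20.5],12))
c=viewer.camera('wrist')
P=world(c);m=(np.hypot(*(P[...,:2]-e[:2]+7*d).transpose(2,0,1))<11)&(P[...,2]>36)&(P[...,2]<46);b=P[m].mean(0);print(m.sum(),b,'along/toolx',(b[:2]-e[:2])@d,(b[:2]-e[:2])@X,'pen',loc(b[:2]),P[m][:,2].std())
E
```

```text
[601.58576373  48.85154912 -20.53586369] [ 0.19508749  0.48459848 -0.42874274] (array([ 0.0009,  0.1133, -0.    ]), array([ 0.0004,  0.0001, -0.0003]))
1319 [593.11440538  52.07563545  39.68686222] along/toolx -7.614378508918334 4.915198964402039 pen [ 3.38962063 58.64617515] 1.0725207601853273
```

{"fn": "step_arm", "kwargs": {
  "series": [
    [[0,-0.014,0],[0,0,0],0.45],
    [[0.014,-0.014,0],[0,0,0],0.45],
    [[0.014,-0.005,0],[0,0,0],0.45],
    [[0.014,0.005,0],[0,0,0],0.45],
    [[0.014,0.02,0],[0,0,0],0.45],
    [[0.014,0.035,0],[0,0,0],0.45],
    [[0.014,0.05,0],[0,0,0],0.45],
    [[0.014,0.065,0],[0,0,0],0.45],
    [[0.014,0.08,0],[0,0,0],0.45],
    [[0.014,0.095,0],[0,0,0],0.45],
    [[0.014,0.11,0],[0,0,0],0.45],
    [[0.014,0.123,0],[0,0,0],0.45],
    [[0.014,0.133,0],[0,0,0],0.45],
    [[0.014,0.133,0],[0,0,0],0.45],
    [[0.014,0.12,0],[0,0,0],0.45],
    [[0.014,0.12,0],[0,0,0],0.45]
  ]
}}

```text
clock: 27.65
eef_pos: [634.7, 60.4, -20.9]
orientation: [0.63, 0.777, -0.0, -0.0]
contact_force: [-0.0, -1.6, 0.2]
grip_width: 38.4
grasp_force: 0.0
```

{"fn": "step_arm", "kwargs": {
  "series": [
    [[0,0,-0.04],[0,0,0],0.45],
    [[0,0,-0.12],[0,0,0],0.45],
    [[0,0,-0.26],[0,0,0],0.45],
    [[0,0,-0.36],[0,0,0],0.45],
    [[0,-0.2,-0.4],[0,0,0],0.45],
    [[0,-0.4,-0.4],[0,0,0],0.45],
    [[0,-0.6,-0.4],[0,0,0],0.45],
    [[0,-0.6,-0.4],[0,0,0],0.45],
    [[0,-0.6,-0.4],[0,0,0],0.45],
    [[0,-0.6,-0.4],[0,0,0],0.45]
  ]
}}

```text
clock: 28.65
eef_pos: [459.8, 22.8, 100.4]
orientation: [0.63, 0.777, 0.001, 0.001]
contact_force: [0.5, -0.2, 0.6]
grip_width: 38.2
grasp_force: 0.0
```

```bash
python3 st.py; python3 - <<'E'
from h import *
from bench import viewer
c=viewer.camera('scene');cv2.imwrite('pics/s9.png',cv2.resize(c['pixels'][130:380,180:480,::-1],None,fx=2.4,fy=2.4))
E
```

```text
28.65 [459.78997642  22.84183646 100.4297523 ] [ 0.51294126 -0.23447522  0.62434364]
scene 91 [652.4 -35.8  37.1] pen [ 43.1 -39.6]
scene 104 [648.5  12.2  37.4] pen [49.3  8.1]
scene 104 [632.5  60.3  38. ] pen [43.6 58.5]
top 41 [651.6 -34.1  37.2] pen [ 42.7 -37.8]
top 38 [647.2  13.8  36.9] pen [48.3 10. ]
top 37 [631.8  62.6  37.5] pen [43.4 60.9]
top 126 [ 566.2 -300.8   42.1] pen [ -96.3 -280.9]
```

View pics/s9.png

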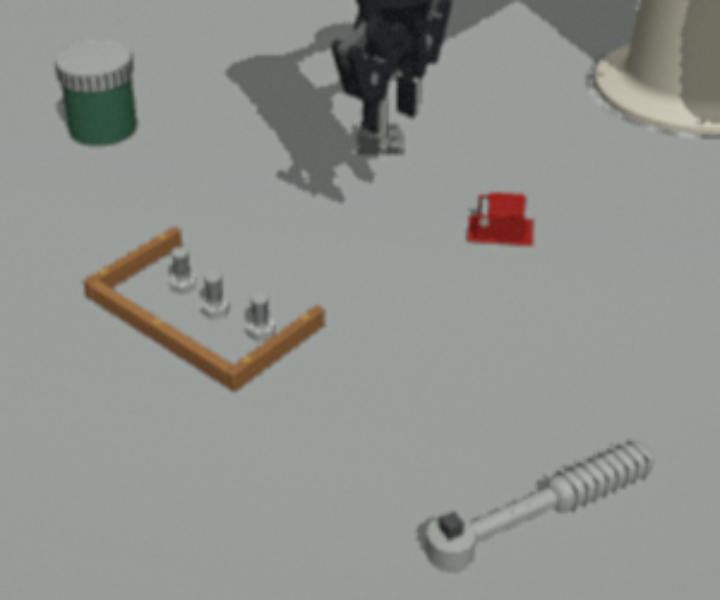

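The picture shows all three bolts upright inside the pen, at crop positions (180,270), (213,293) and (260,315). Nothing else has moved and the gripper is clear.

```bash
python3 -c "
from bench import ticket
print(ticket.finish_job())"
```

```text
the job is handed in; nothing more can be done
None
```

All three bolts are upright and fully inside the pen with the bystanders left in place, and I handed the job in at about 29 s; bolt_a caught a fingertip for a moment mid-push (7.7 N) but stayed upright.

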